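# Stopper the rinse flask and prime the line

### The arm

A 6-joint arm with a two-finger parallel gripper is mounted at the origin on the work surface. World frame = base frame: x ahead of the robot, y to its left, z up, the work surface at z = 0. Lengths are in m, angles in rad, forces in N, time in s.
With the tool pointing down it reaches from about 0.425 to 0.95 m from the base axis. Payload 14.7 kg.
Tool frame: the origin (TCP) lies midway between the tips of the shut fingers; the grasp point (between the pads) lies grip_depth behind it (grip_depth is the distance from the TCP to the grasp point, in m); y points along the fingers, z is the direction in which the jaws open and shut, and the axes are right-handed (so a half turn about y gives the same grasp; the last joint's range is limited). The gripper opens to 85 mm and grips with 20 to 120 N. Pads are 22 mm wide; open, the fingers measure 114 mm over their backs; the gripper's body (76 mm by 85 mm) begins 54 mm behind the grasp point. The pads swing forward as they close: fully open they stand 13 mm farther back than shut.
Start: joints at [1.204, 0.48, 1.596, -0, 1.065, -0.047], TCP at [0.204, 0.617, 0.231] pointing down, gripper open.
Joint ranges: [-2.75, 2.75], [-0.82, 2.05], [0.23, 2.67], [-1.56, 4.7], [0.09, 2.69], [-2.92, 2.92]. Speed limits (rad/s): [1.89, 1.89, 2.39, 3.01, 3.01, 3.01].

### API

Orientations are given as a unit quaternion [x, y, z, w].
In Python, from station import * gives the robot as it stands.
- The arm moves only by the shell command python3 -m inch 'ROWS' [OPENING] [FORCE]. ROWS is JSON, one flat list of numbers, 4 for each row, row after row: the shift along the world's x, y, z normalised to -1 to 1, where 1 is 0.25 m, then the turn about the world's z normalised to -1 to 1, where 1 is 180 degrees. A call has exactly 5 rows; each row is the pose to reach, as a shift and turn from the pose commanded when the call began, turning the shorter way round; what a row does not reach only later rows make up. A row lasts 1/8 s, in which the tool goes at most 62.5 mm and 10.7 degrees, less where a joint would pass 70% of its speed; a pose out of reach is approached as far as the arm can. A call with a number of a shift or a turn outside -1 to 1 is refused whole. A call with a gripper value outside its range is refused whole. OPENING is the opening, from 0 (shut) to 1 (fully open), set as the call begins (- or left out, the last holds). The fingers move at their own pace and stop on an object; FORCE is the grip in N (left out, the last holds). Time passes only in rows, so rows that repeat a pose let the fingers close, or fill a call up. It gives the time, the measured TCP pose, the force and the opening at its end, in the units of the state.
- observe(): the state, without advancing time (a new reading comes with each control period).
- snapshot(name): name is "scene" or "top"; returns a dict with "pixels" (420x560x3 uint8, red, green, blue), "mtx" (3x3 intrinsics, pixels), "xyz" and "rotation" of the camera in the world. Camera axes: x right, y down, z forward; pixel columns grow to the right and rows downward; lengths in m; the calibration is good to about 2 mm. A picture is of the moment at which its call begins. There is no depth.
- close_job(): hands the job in, once; it reports no verdict.
Trained networks look in a picture, given as the dict that the camera call returned (one of the last four; its "shot" number tells which), for a name from the list of things; names that differ only in an ending like _2 or _b are one class to them, and where a whole thing is asked for, a point or a joint stands for the part that bears it (a point fixed in the world has none). Each returns a list of dicts, best first, with "confidence" (0 to 1); they miss things now and then, are a little off and sometimes report something else, mostly with a low value. They report only what shows in the picture. A call takes as long as a camera call. They do not tell look-alikes from the thing itself.
- recognise(picture, thing): "location" ([column, row] in pixels, amid what is visible of it).
The state is a dict: "time": time; "joints": joint angles; "joint_velocities": joint speeds; "joint_efforts": joint torques, N m; "ee_pos": TCP position; "tool_rot": TCP orientation; "contact_force": force on the tool from outside, world axes, zero at the start; "moment": the same for the moment, N m; "width": finger opening in m.
Only numpy, scipy, OpenCV 4.12 (cv2) and the standard library are available. Lean on these libraries where they do the work, as an engineer would, in place of code of your own. Each camera call takes 0.05 s, during which the arm holds its last target. There are 200 camera calls.

### The job

Close the amber rinse flask with the blue stopper: lower the stopper into the neck while you still hold it, seat it fully down with its flange on the rim, and let go. Then prime the line: pull the red slide knob of the pump all the way out and push it fully home again. Leave the orange stopper and the other things on the bench where they are.

Things in the scene. Friction and masses are not known exactly. Their poses are not given: they have to be found in the camera images.
- station: Fixed rinse station: grey tray 170 x 280 x 12 mm (x -100..70, y -140..140) with amber flask at (0, 75) mm and pump at (5, -80) mm. Origin at bench height, z up; x points away from the knob side, y from pump to flask. Pump: white block 70 x 75 mm, top 95 mm above the bench (dark screw on it to 109 mm), front face at x = -30 mm; the red knob sticks out of it towards -x.
- flask_rim (a point): Centre of the flask's open mouth at rim level, 147 mm above the bench; axes as the station's, z up. Amber conical flask, fixed to the tray: base 100 mm wide, neck 42 mm outside, 34 mm inside, straight for 40 mm, wall 4 mm.
- blue_stopper: Loose blue stopper, upright in a hole of the white stand. Origin: centre of the plug's underside, z up. Tapered plug 28 mm long, 22 mm wide at the bottom, 30 mm at the top; flange 48 mm wide from 28 to 33 mm above the origin; cylindrical grip 28 mm wide from 33 to 63 mm. Fully seated, the flange lies on the rim and the origin is 28 mm below it.
- orange_stopper: Loose orange stopper of the same shape in the stand's other hole; leave it.
- stand: White stopper stand, fixed, 62 x 160 x 40 mm tall, origin at the centre of its underside; two holes 34 mm deep on its y axis at y = -40 and +40 mm. The stoppers' flanges rest on its top.
- prime_knob (a joint): Slide of the pump's red knob: 0 m is fully home, 0.036 m is fully out (towards the station's -x). It moves stiffly (about 4 N), has stops at both ends and stays where it is left; it starts home or up to 12 mm out.
- knob_grip (a point): Centre of the red knob, moves with it: a cylinder 26 mm wide, 28 mm long, lying along the station's x axis; centre 62 mm above the bench, 34 mm in front of the pump's face when home. Its stem is 12 mm wide.
- tube_rack: Loose black rack of purple-capped tubes, 50 x 130 x 82 mm, origin under its centre; leave it.
- wash_bottle: Loose white bottle with red cap, 60 mm wide, 140 mm tall, origin under its centre; leave it.
- reagent_jar: Loose amber jar with white lid, 64 mm wide, 85 mm tall, origin under its centre; leave it.
- beaker: Loose white beaker, 70 mm wide, 85 mm tall, origin under its centre; leave it.
- tip_box: Loose blue and white tip box, 122 x 87 x 72 mm, origin under its centre; leave it.
- spatula: Loose spatula lying flat near the robot; leave it.
Mind the look-alikes: they are no part of the job. Leave any green, pink or turquoise look-alike of the blue_stopper alone.

How it is judged:
On the way, in this order (a step that is already met when the one before it is completed fails the run):
1. the blue stopper's plug is at least 8 mm down in the flask's neck while the fingers still hold it (contact force between the fingers and blue_stopper above 0.5 N and horizontal distance between blue_stopper and flask_rim below 0.012 m and z of blue_stopper in the frame of flask_rim below -0.008 m), for 0.05 s.
2. the blue stopper is seated in the neck, flange on the rim, and released (horizontal distance between blue_stopper and flask_rim below 0.006 m and z of blue_stopper in the frame of flask_rim between -0.032 and -0.0245 m and angle between blue_stopper's own z axis and vertical below 0.1 rad and contact force between the fingers and blue_stopper below 0.1 N), for 0.2 s.
3. the red knob has been pulled out (over 30 of its 36 mm) (value of joint prime_knob above 0.03 m), for 0.05 s.
At the end, for the whole second after the job is handed in: The blue stopper is at rest in the flask's neck, upright within 0.1 rad, centred within 6 mm, its flange within 3.5 mm of the rim; the red knob is within 4 mm of fully home (horizontal distance between blue_stopper and flask_rim below 0.006 m and z of blue_stopper in the frame of flask_rim between -0.032 and -0.0245 m and angle between blue_stopper's own z axis and vertical below 0.1 rad and value of joint prime_knob below 0.004 m and linear speed of blue_stopper below 0.02 m/s); the robot touches nothing.
It fails at once if the orange stopper, tube rack, wash bottle, reagent jar, beaker, tip box or spatula is moved by more than 30 mm (distance of any of orange_stopper, tube_rack, wash_bottle, reagent_jar, beaker, tip_box, spatula from where it was at the start of the episode above 0.03 m).
It also fails if it takes over 53 s, if anything falls off the work surface, if the arm or the gripper's body presses on something with over 40 N, if the wrist force passes 120 N, or if a joint passes its speed limit or range.

## Working session

There is one attempt and no reset: what is moved stays moved. The work goes in short steps, Python scripts to look and compute and a shell command to move; the robot and the scene stay as the last step left them, time stands still between calls to the robot, and variables do not carry over. Pictures are saved under pics/ and viewed, about 8 in all and at most 12, crops included, and the job is handed in when it is done.

```bash
ls; mkdir -p pics; python3 - <<'E'
from station import *
import cv2
o=observe(); print(o)
for n in("scene","top"):
    s=snapshot(n); cv2.imwrite(f"pics/{n}0.png",cv2.cvtColor(s["pixels"],cv2.COLOR_RGB2BGR))
    print(n,s["mtx"],s["xyz"],s["rotation"])
    for t in["station","flask_rim","blue_stopper","orange_stopper","stand","knob_grip","prime_knob"]:
        print(t,[(d["location"],round(d["confidence"],2)) for d in recognise(s,t)][:5])
E
```

```text
pics
{'time': 0.0, 'joints': array([ 1.20438929e+00,  4.80855606e-01,  1.59686530e+00,  3.07922607e-05,
        1.06512788e+00, -4.65686976e-02]), 'joint_velocities': array([ 1.01673251e-03, -1.23150484e-03,  3.23540904e-04, -1.40194165e-03,
        1.80719425e-03,  8.76725404e-05]), 'joint_efforts': array([ 3.09412979e-03, -9.50645542e+01, -4.30194569e+01,  9.24116216e-05,
        1.18836510e-02,  1.12414543e-05]), 'ee_pos': array([0.20416894, 0.61665915, 0.23066018]), 'tool_rot': array([ 0.69851596, -0.11270412,  0.11250338, -0.69765051]), 'contact_force': array([-0.26209591, -0.8315614 ,  0.26822266]), 'moment': array([0.04390232, 0.01729985, 0.00977603]), 'width': 0.08526465928791656}
scene [[433.1327757    0.         272.88933712]
 [  0.         433.1327757  211.8361522 ]
 [  0.           0.           1.        ]] [ 0.91473386 -0.68407746  0.94300776] [ 0.89598607  0.24405203 -0.09838657 -0.35772566]
station [([326.6, 208.0], 0.72)]
flask_rim []
blue_stopper [([302.2, 332.1], 0.91), ([234.0, 334.3], 0.91), ([277.9, 355.5], 0.85), ([262.2, 304.1], 0.72), ([121.7, 358.7], 0.72)]
orange_stopper [([282.4, 282.7], 0.73), ([123.9, 357.9], 0.68)]
stand [([272.6, 302.8], 0.61)]
knob_grip [([295.0, 198.6], 0.46)]
prime_knob []
top [[415.12486221   0.         283.02708608]
 [  0.         415.12486221 206.22518746]
 [  0.           0.           1.        ]] [0.31610654 0.01355677 1.25817005] [ 0.71309874 -0.69510395  0.07108223 -0.05716647]
station [([220.4, 195.2], 0.71)]
flask_rim [([221.0, 191.6], 0.73)]
blue_stopper [([344.2, 219.0], 0.69), ([384.6, 193.6], 0.69), ([381.7, 155.3], 0.67), ([358.5, 184.8], 0.53), ([355.7, 150.9], 0.51)]
orange_stopper [([327.8, 180.4], 0.75)]
stand [([342.3, 185.0], 0.97)]
knob_grip [([242.2, 207.6], 0.6)]
prime_knob []
```

View pics/scene0.png

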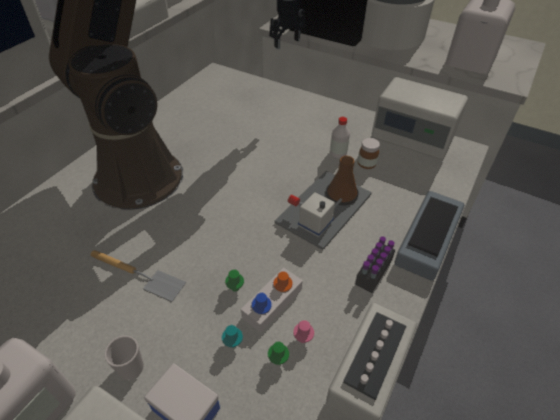

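View pics/top0.png

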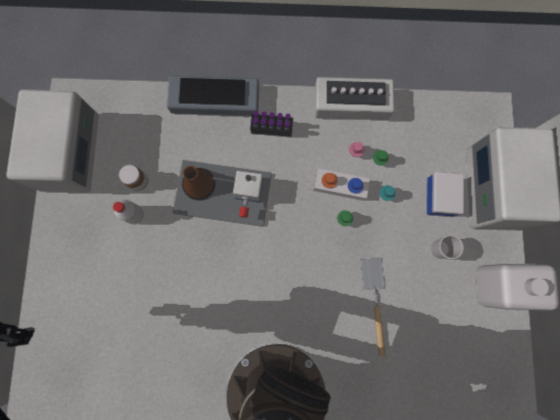

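The scene view shows the blue stopper in the stand at (261,302), orange at (283,281), flask mouth about (347,158), pump at (318,208) and knob at (294,200). In the top view they are at blue (356,185), orange (330,180), flask mouth (190,172) and knob (244,212). Next I'll zoom in on the station and segment the colours.

```bash
cat > h.py <<'E'
import numpy as np, cv2
from scipy.spatial.transform import Rotation as R
def ray(s,px):
    K=s["mtx"]; q=np.array(s["rotation"]); M=R.from_quat(q).as_matrix()
    return np.array(s["xyz"]), M@np.linalg.inv(K)@np.array([px[0],px[1],1.])
def at(s,px,z):
    o,d=ray(s,px); return (o+d*(z-o[2])/d[2])
def proj(s,p):
    M=R.from_quat(s["rotation"]).as_matrix(); c=(np.atleast_2d(p)-s["xyz"])@M
    u=c@np.array(s["mtx"]).T; return u[:,:2]/u[:,2:]
def tri(a,pa,b,pb):
    oa,da=ray(a,pa); ob,db=ray(b,pb); 
    t=np.linalg.lstsq(np.c_[da,-db],ob-oa,rcond=None)[0]
    A=oa+da*t[0];B=ob+db*t[1]; return (A+B)/2,np.linalg.norm(A-B)
def blob(s,lo,hi,c,r=25):
    h=cv2.cvtColor(s["pixels"],cv2.COLOR_RGB2HSV); m=cv2.inRange(h,np.array(lo),np.array(hi))
    k=np.zeros_like(m); cv2.circle(k,tuple(int(v) for v in c),r,255,-1); m&=k
    y,x=np.nonzero(m); return (x.mean(),y.mean(),len(x),x.min(),x.max(),y.min(),y.max()) if len(x) else None
E
python3 - <<'E'
from station import *
from h import *
S=snapshot("scene");T=snapshot("top")
import pickle; pickle.dump((S,T),open("st.pkl","wb"))
for n,lo,hi,ct,cs,r in [("blue",(108,120,60),(125,255,255),(356,185),(261,302),13),("orange",(5,150,80),(14,255,255),(330,180),(283,281),14),("knob",(0,150,60),(5,255,255),(243,212),(294,200),10),("knob2",(174,150,60),(180,255,255),(243,212),(294,200),10)]:
    a=blob(T,lo,hi,ct,r);b=blob(S,lo,hi,cs,r); print(n,a,b)
    if a and b: print(tri(T,a[:2],S,b[:2]), [at(T,a[:2],z).round(4) for z in(.045,.06)])
def crop(s,x,y,w,h): 
    i=s["pixels"][y:y+h,x:x+w]; i=np.clip(i.astype(float)*1.8,0,255).astype(np.uint8)
    return cv2.cvtColor(cv2.resize(i,None,fx=4,fy=4,interpolation=cv2.INTER_CUBIC),cv2.COLOR_RGB2BGR)
cv2.imwrite("pics/m1.png",np.hstack([crop(T,170,150,105,80),crop(S,275,150,95,80)])) 
E
```

```text
blue (np.float64(355.0617283950617), np.float64(185.12962962962962), 162, np.int64(348), np.int64(362), np.int64(178), np.int64(192)) (np.float64(261.2972972972973), np.float64(303.2393822393822), 259, np.int64(252), np.int64(270), np.int64(293), np.int64(312))
(array([ 0.60930513, -0.2229153 ,  0.04660185]), np.float64(0.00021856376657191487)) [array([ 0.6098, -0.2232,  0.045 ]), array([ 0.6061, -0.2202,  0.06  ])]
orange (np.float64(328.46666666666664), np.float64(179.5), 120, np.int64(323), np.int64(335), np.int64(174), np.int64(186)) (np.float64(282.75100401606426), np.float64(281.73895582329317), 249, np.int64(274), np.int64(291), np.int64(272), np.int64(291))
(array([ 0.62369653, -0.1432159 ,  0.04654375]), np.float64(0.001990156665279721)) [array([ 0.6249, -0.1428,  0.045 ]), array([ 0.6211, -0.1409,  0.06  ])]
knob (np.float64(242.76923076923077), np.float64(211.21153846153845), 52, np.int64(240), np.int64(246), np.int64(207), np.int64(215)) (np.float64(293.3269230769231), np.float64(199.25), 52, np.int64(289), np.int64(298), np.int64(196), np.int64(203))
(array([0.51616582, 0.10833339, 0.06513922]), np.float64(0.0033774439914275975)) [array([0.5209, 0.111 , 0.045 ]), array([0.5184, 0.1098, 0.06  ])]
knob2 None None
```

View pics/m1.png

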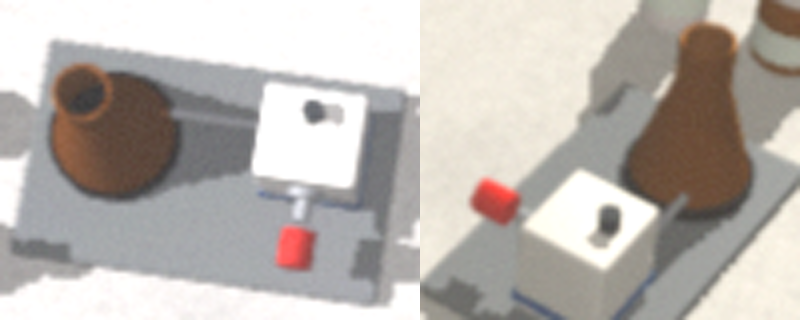

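Zoomed in, the top view has the flask mouth at crop (83,93), clear tray and pump corners, and the knob slightly out at (296,248). The scene crop has the rim at (708,42). I'll fit the station pose to these points.

```bash
python3 - <<'E'
from h import *
import pickle
from scipy.optimize import least_squares
S,T=pickle.load(open("st.pkl","rb"))
t=lambda x,y:(x/4+170-.4,y/4+150-.4)
s=lambda x,y:((x-420)/4+275-.4,y/4+150-.4)
L=[(T,t(83,93),(0,75,147)),(T,t(50,40),(70,140,12)),(T,t(404,90),(70,-140,12)),(T,t(376,303),(-100,-140,12)),(T,t(13,240),(-100,140,12)),
(T,t(264,83),(40,-42.5,95)),(T,t(369,96),(40,-117.5,95)),(T,t(357,190),(-30,-117.5,95)),(T,t(254,180),(-30,-42.5,95)),
(S,s(708,42),(0,75,147)),(S,s(522,222),(-30,-117.5,95)),(S,s(582,170),(-30,-42.5,95)),(S,s(660,212),(40,-42.5,95)),(S,s(598,265),(40,-117.5,95))]
def W(p,q):
    c,n=np.cos(p[2]),np.sin(p[2]); q=np.array(q)/1000; return np.array([p[0]+c*q[0]-n*q[1],p[1]+n*q[0]+c*q[1],q[2]])
f=lambda p:np.concatenate([proj(c,W(p,q))[0]-px for c,px,q in L])
r=least_squares(f,[.6,.15,-.1],loss="soft_l1"); p=r.x; print(p,np.degrees(p[2])); print(f(p).reshape(-1,2).round(1))
print("rim",W(p,(0,75,147)),"direct",at(T,L[0][1],.147),tri(T,L[0][1],S,L[9][1]))
print("knob home",W(p,(-64,-80,62)),"out",W(p,(-100,-80,62)))
k=W(p,(-64,-80,62)); d=np.array([.516,.108,.062])-k; ax=np.array([np.cos(p[2]),np.sin(p[2]),0]); print("knob ext",-d@ax,"dir",ax)
# blue: rim of grip/flange silhouettes
from station import observe
for Zs in (.060,):
  for c,b in((T,(355.06,185.13)),(S,(261.3,303.24))): print(at(c,b,.050))
q=observe(); M=R.from_quat(q["tool_rot"]).as_matrix(); print(M.round(3),q["ee_pos"])
try: print(grip_depth)
except Exception as e:
  import station; print([n for n in dir(station) if n[0]!='_'])
E
```

```text
[ 0.59830912  0.17691524 -0.11814814] -6.769389898235087
[[-0.2 -0.2]
 [ 0.1 -0.2]
 [ 1.   0.1]
 [-0.2  0.8]
 [-1.1  3.3]
 [ 0.9 -0.5]
 [ 0.3 -0. ]
 [-0.3 -0. ]
 [-0.6 -1.3]
 [ 0.1 -0.3]
 [-1.3  1.2]
 [-1.1 -0.9]
 [ 0.6 -0.8]
 [ 1.3  1.8]]
rim [0.60714963 0.25139238 0.147     ] direct [0.6066843  0.25094284 0.147     ] (array([0.60697782, 0.25118242, 0.14588396]), np.float64(3.8458413353021276e-06))
knob home [0.52532542 0.10501685 0.062     ] out [0.48957638 0.10926029 0.062     ]
knob ext 0.009612038543204734 dir [ 0.99302862 -0.11787346  0.        ]
[ 0.60856719 -0.22217914  0.05      ]
[ 0.61038776 -0.22473419  0.05      ]
[[ 0.949 -0.     0.314]
 [-0.314 -0.     0.949]
 [-0.    -1.    -0.   ]] [0.20429513 0.61704052 0.23128755]
['Unreachable', 'close_job', 'grip_depth', 'observe', 'recognise', 'snapshot']
```

```bash
python3 -c "
from station import *; print(grip_depth)"
python3 -m inch '[0.128,-0.176,0,0.013, 0.256,-0.352,0,0.026, 0.384,-0.528,0,0.04, 0.512,-0.704,0,0.052, 0.64,-0.88,0,0.064]' 0.6 60
python3 -m inch '[0.128,-0.176,0,0, 0.256,-0.352,0,0, 0.384,-0.528,0,0, 0.512,-0.704,0,0, 0.64,-0.88,0,0]'
```

```text
0.0187
time: 1.52
ee_pos: [0.3652, 0.3957, 0.2315]
tool_rot: [-0.706, 0.041, -0.042, 0.706]
contact_force: [1.0, 0.3, -0.4]
width: 0.0512
time: 2.15
ee_pos: [0.5253, 0.1755, 0.2315]
tool_rot: [-0.706, 0.042, -0.042, 0.706]
contact_force: [0.7, 0.3, 0.1]
width: 0.0511
```

```bash
python3 -m inch '[0.066,-0.174,0,0, 0.133,-0.348,0,0, 0.2,-0.522,0,0, 0.266,-0.696,0,0, 0.332,-0.87,0,0]'
python3 -m inch '[0,-0.18,0,0, 0,-0.36,0,0, 0,-0.54,-0.1,0, 0,-0.72,-0.25,0, 0,-0.72,-0.4,0]'
python3 - <<'E'
from station import *
from h import *
S=snapshot("scene");T=snapshot("top")
def crop(s,x,y,w,h): 
    i=s["pixels"][y:y+h,x:x+w]; i=np.clip(i.astype(float)*1.6,0,255).astype(np.uint8)
    return cv2.cvtColor(cv2.resize(i,None,fx=4,fy=4,interpolation=cv2.INTER_CUBIC),cv2.COLOR_RGB2BGR)
cv2.imwrite("pics/m2.png",np.hstack([crop(T,310,145,90,90),crop(S,210,250,100,90)]))
print(observe()["ee_pos"], proj(S,[.609,-.223,.075]))
E
```

```text
time: 2.78
ee_pos: [0.6078, -0.042, 0.2314]
tool_rot: [-0.706, 0.042, -0.042, 0.706]
contact_force: [0.5, -0.1, 0.6]
width: 0.0514
time: 3.4
ee_pos: [0.6074, -0.2238, 0.1304]
tool_rot: [0.706, -0.043, 0.043, -0.705]
contact_force: [-0.7, 0.1, -1.4]
width: 0.0509
[ 0.60477275 -0.22032343  0.12755283] [[260.9560785  296.67031608]]
```

View pics/m2.png

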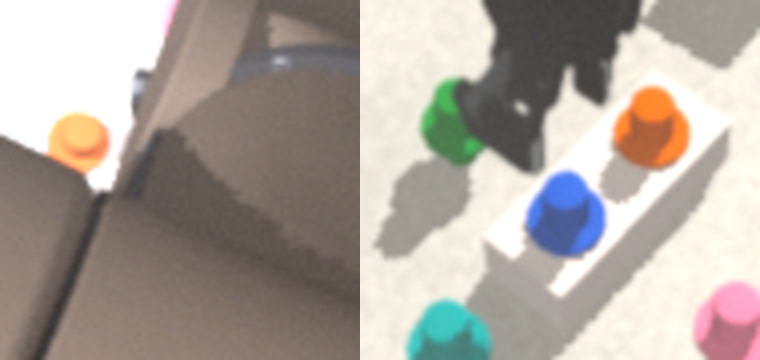

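The crop confirms the stopper estimate: the grip top is at scene pixel (261,297), within 0.5 px of the prediction. I'll descend and close.

```bash
python3 -m inch '[0.008,-0.01,-0.07,0, 0.008,-0.01,-0.14,0, 0.008,-0.01,-0.22,0, 0.008,-0.01,-0.29,0, 0.008,-0.01,-0.328,0]'
python3 -m inch '[0,0,0,0,0,0,0,0,0,0,0,0,0,0,0,0,0,0,0,0]' 0 60
```

```text
time: 4.12
ee_pos: [0.6089, -0.2226, 0.0478]
tool_rot: [-0.706, 0.042, -0.041, 0.706]
contact_force: [-0.2, 0.1, -0.0]
width: 0.0518
time: 4.75
ee_pos: [0.6094, -0.223, 0.0495]
tool_rot: [0.706, -0.042, 0.042, -0.706]
contact_force: [0.7, 0.5, 0.2]
width: 0.0263
```

```bash
python3 -c "
from station import *
for _ in range(3): snapshot('top'); o=observe(); print(o['ee_pos'],o['width'],o['contact_force'])"
```

```text
[ 0.60938935 -0.22297206  0.04943353] 0.02648702330667465 [0.94043832 0.50679583 0.04690454]
[ 0.60936505 -0.22298834  0.04940658] 0.02612881980161278 [-0.7359072  -0.17016526 -0.51607627]
[ 0.60931553 -0.22295121  0.04934382] 0.026049159719155914 [-0.73325943 -1.1900768   0.03856651]
```

```bash
python3 -m inch '[0,0,0.1,0, 0,0,0.28,0, 0,0,0.48,0, 0,0,0.68,0, 0,0,0.8,0]'
python3 -m inch '[0,0.1,0,0, 0,0.28,0,0, 0,0.48,0,0, 0,0.7,0,0, 0,0.94,0,0]'
python3 -m inch '[0,0.24,0,0, 0,0.46,0,0, 0,0.66,0,0, 0,0.84,0,0, 0,0.94,0,0]'
python3 -m inch '[0,0,0,0,0,0,0,0,0,0,0,0,0,0,0,0,0,0,0,0]'
python3 - <<'E'
from station import *
from h import *
S=snapshot("scene");T=snapshot("top")
print(observe()["ee_pos"],observe()["width"])
def crop(s,x,y,w,h): 
    i=s["pixels"][y:y+h,x:x+w]; i=np.clip(i.astype(float)*1.6,0,255).astype(np.uint8)
    return cv2.cvtColor(cv2.resize(i,None,fx=5,fy=5,interpolation=cv2.INTER_CUBIC),cv2.COLOR_RGB2BGR)
cv2.imwrite("pics/m3.png",np.hstack([crop(S,300,80,90,110),crop(T,160,150,60,110)]))
e=observe()["ee_pos"]
for z in (-.037,-.009,-.004): print(proj(S,e+[0,0,z])[0])
E
```

```text
time: 5.52
ee_pos: [0.6099, -0.2232, 0.2522]
tool_rot: [0.706, -0.041, 0.043, -0.706]
contact_force: [0.9, 0.3, -0.7]
width: 0.0265
time: 6.15
ee_pos: [0.6083, 0.0143, 0.2482]
tool_rot: [-0.706, 0.043, -0.042, 0.706]
contact_force: [-0.0, -0.3, -1.1]
width: 0.0262
time: 6.78
ee_pos: [0.608, 0.2496, 0.2481]
tool_rot: [0.706, -0.042, 0.041, -0.706]
contact_force: [-0.1, -0.8, -0.5]
width: 0.0262
time: 7.4
ee_pos: [0.6094, 0.2465, 0.2494]
tool_rot: [0.706, -0.042, 0.042, -0.706]
contact_force: [0.2, 0.2, -0.7]
width: 0.0262
[0.60940571 0.2467791  0.24936035] 0.02624306128174771
[349.70791617 142.48878332]
[351.02444175 134.13191191]
[351.26436271 132.60897254]
```

View pics/m3.png

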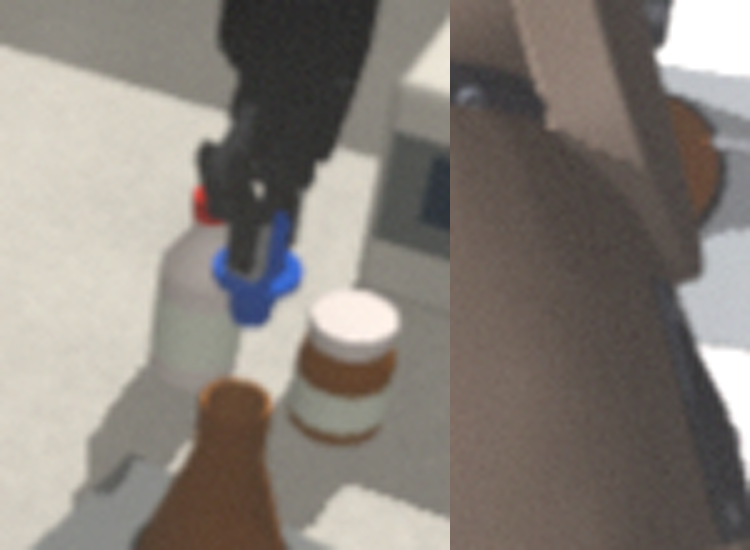

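The flange centre is at scene pixel (351,133.6), as predicted from the TCP, so the stopper sits centred in the grip. The rim is at (347,160), also as fitted. I'll centre over it and lower.

```bash
python3 -m inch '[-0.01,0.018,-0.04,0, -0.01,0.018,-0.1,0, -0.01,0.018,-0.15,0, -0.01,0.018,-0.18,0, -0.01,0.018,-0.18,0]'
python3 -m inch '[0,0,-0.03,0, 0,0,-0.06,0, 0,0,-0.09,0, 0,0,-0.12,0, 0,0,-0.12,0]'
python3 - <<'E'
from station import *
from h import *
S=snapshot("scene")
print(observe()["ee_pos"],observe()["width"],observe()["contact_force"])
i=S["pixels"][100:200,300:400]; i=np.clip(i.astype(float)*1.6,0,255).astype(np.uint8)
cv2.imwrite("pics/m4.png",cv2.cvtColor(cv2.resize(i,None,fx=5,fy=5,interpolation=cv2.INTER_CUBIC),cv2.COLOR_RGB2BGR))
E
```

```text
time: 8.12
ee_pos: [0.6065, 0.2514, 0.2034]
tool_rot: [0.706, -0.042, 0.042, -0.706]
contact_force: [0.0, -0.9, -0.2]
width: 0.0261
time: 8.75
ee_pos: [0.6064, 0.2514, 0.1735]
tool_rot: [0.706, -0.042, 0.042, -0.706]
contact_force: [0.1, 0.7, 0.3]
width: 0.0261
[0.60667099 0.25149891 0.17397543] 0.026679133597166147 [ 0.52564296 -0.14507144 -0.99470189]
```

View pics/m4.png

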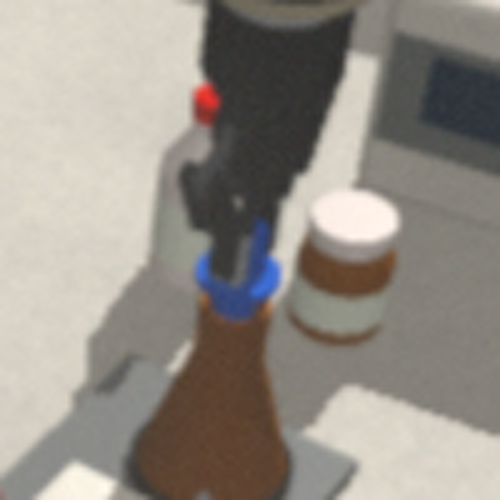

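The plug is in the neck with no contact force, and the flange at crop (238,275) sits over the rim at (235,305). I'll seat it.

```bash
python3 -m inch '[0,0,-0.02,0, 0,0,-0.04,0, 0,0,-0.056,0, 0,0,-0.068,0, 0,0,-0.068,0]'
```

```text
time: 9.43
ee_pos: [0.6067, 0.2515, 0.157]
tool_rot: [0.706, -0.042, 0.042, -0.706]
contact_force: [0.3, -0.4, 0.4]
width: 0.0265
```

```bash
python3 -m inch '[0,0,-0.004,0, 0,0,-0.008,0, 0,0,-0.008,0, 0,0,-0.008,0, 0,0,-0.008,0]'
```

```text
time: 10.05
ee_pos: [0.607, 0.2516, 0.1563]
tool_rot: [-0.706, 0.042, -0.042, 0.706]
contact_force: [-3.2, -1.9, 11.1]
width: 0.0266
```

```bash
python3 -m inch '[0,0,0,0,0,0,0,0,0,0,0,0,0,0,0,0,0,0,0,0]' 0.6
python3 -m inch '[0,0,0.05,0, 0,0,0.15,0, 0,0,0.25,0, 0,0,0.35,0, 0,0,0.4,0]'
python3 - <<'E'
from station import *
from h import *
S=snapshot("scene")
o=observe();print(o["ee_pos"],o["width"],o["contact_force"])
i=S["pixels"][100:220,270:400]; i=np.clip(i.astype(float)*1.6,0,255).astype(np.uint8)
cv2.imwrite("pics/m5.png",cv2.cvtColor(cv2.resize(i,None,fx=5,fy=5,interpolation=cv2.INTER_CUBIC),cv2.COLOR_RGB2BGR))
print(proj(S,[[.607,.2512,.182],[.607,.2512,.152],[.607,.2512,.147]]))
E
```

```text
time: 10.68
ee_pos: [0.6068, 0.2516, 0.1552]
tool_rot: [0.706, -0.042, 0.042, -0.706]
contact_force: [-0.1, -0.7, 0.5]
width: 0.051
time: 11.3
ee_pos: [0.6074, 0.2518, 0.2575]
tool_rot: [-0.706, 0.041, -0.043, 0.706]
contact_force: [0.1, 0.2, -0.5]
width: 0.0513
[0.60774907 0.25187602 0.25839911] 0.05124168971565679 [1.70654789 0.20177822 1.80753975]
[[348.17629961 150.10602745]
 [346.86972317 158.43677501]
 [346.65641669 159.7968198 ]]
```

View pics/m5.png

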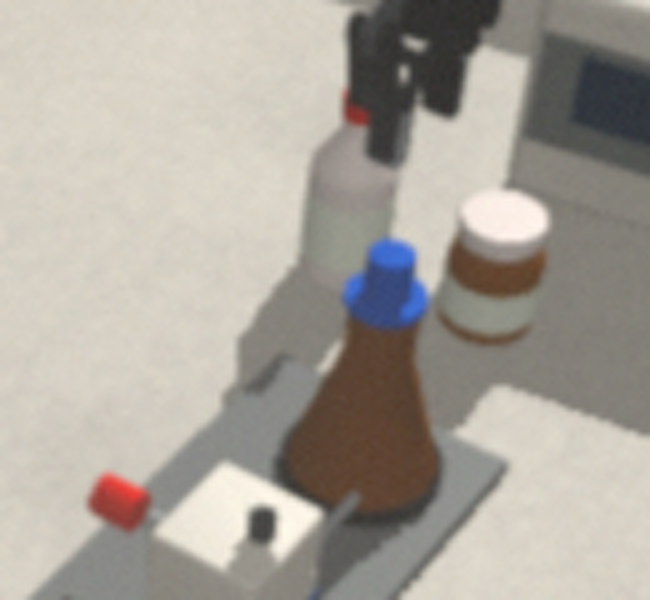

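The stopper is seated upright: the grip top at (348.0,150.0) px against a predicted (348.2,150.1), with the flange on the rim. Next, the knob.

```bash
python3 -m inch '[-0.08,-0.12,0,0, -0.16,-0.25,0,0, -0.24,-0.38,0,0, -0.32,-0.5,0,0, -0.364,-0.578,0,0]' 0.7
python3 -m inch '[0,0,-0.15,0, 0,0,-0.32,0, 0,0,-0.5,0, 0,0,-0.58,0, 0,0,-0.6,0]'
python3 - <<'E'
from station import *
from h import *
S=snapshot("scene");T=snapshot("top")
o=observe();print(o["ee_pos"],o["width"],o["contact_force"])
i=S["pixels"][150:240,260:350]; j=T["pixels"][170:260,200:290]
i=np.clip(np.hstack([i,j]).astype(float)*1.6,0,255).astype(np.uint8)
cv2.imwrite("pics/m6.png",cv2.cvtColor(cv2.resize(i,None,fx=4,fy=4,interpolation=cv2.INTER_CUBIC),cv2.COLOR_RGB2BGR))
print(proj(S,[[.516,.107,.062],o["ee_pos"]]))
E
```

```text
time: 11.98
ee_pos: [0.5147, 0.1059, 0.255]
tool_rot: [0.706, -0.042, 0.042, -0.706]
contact_force: [0.7, 0.2, 0.8]
width: 0.0596
time: 12.6
ee_pos: [0.5152, 0.107, 0.1039]
tool_rot: [0.706, -0.043, 0.041, -0.706]
contact_force: [-0.6, 0.4, 1.0]
width: 0.0596
[0.51597269 0.10709614 0.10516537] 0.059915010195801664 [ 0.46110694 -0.02023087 -0.32807587]
[[293.59287492 200.16145652]
 [294.10711185 189.24498202]]
```

View pics/m6.png

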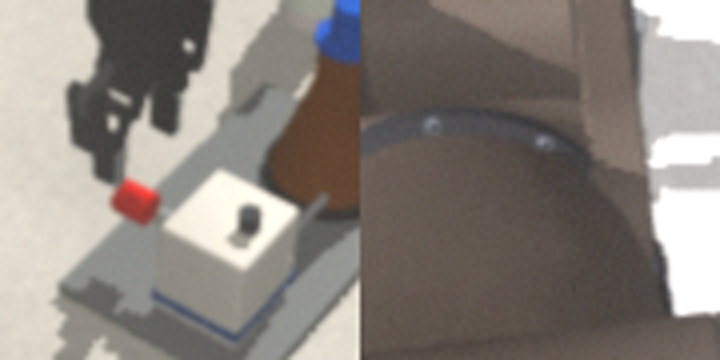

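The knob centre in the scene view is (293.6,200.1), exactly as predicted, and the fingers straddle it. I'll descend and grip.

```bash
python3 -m inch '[0,0,-0.06,0, 0,0,-0.12,0, 0,0,-0.18,0, 0,0,-0.23,0, 0,0,-0.24,0]'
python3 -m inch '[0,0,0,0,0,0,0,0,0,0,0,0,0,0,0,0,0,0,0,0]' 0 60
```

```text
time: 13.32
ee_pos: [0.5152, 0.1069, 0.0442]
tool_rot: [0.706, -0.043, 0.041, -0.706]
contact_force: [0.3, 0.5, 0.1]
width: 0.0597
time: 13.95
ee_pos: [0.5163, 0.1073, 0.0459]
tool_rot: [-0.706, 0.042, -0.042, 0.706]
contact_force: [-1.1, 5.2, 7.9]
width: 0.0242
```

```bash
python3 -m inch '[-0.02,0.002,0,0, -0.045,0.005,0,0, -0.07,0.008,0,0, -0.095,0.011,0,0, -0.1,0.012,0,0]'
```

```text
time: 14.58
ee_pos: [0.4917, 0.1103, 0.0459]
tool_rot: [-0.706, 0.041, -0.043, 0.706]
contact_force: [4.7, 0.8, 4.6]
width: 0.0243
```

Friction reads about 4.7 N and the stop isn't reached yet, so I'll pull a few millimetres more until it loads up.

```bash
python3 -m inch '[-0.004,0.0005,0,0, -0.008,0.001,0,0, -0.01,0.0012,0,0, -0.012,0.0014,0,0, -0.012,0.0014,0,0]'; python3 - <<'E'
from station import *
from h import *
S=snapshot("scene")
o=observe();print(o["ee_pos"],o["width"],o["contact_force"])
i=S["pixels"][150:240,260:350]
i=np.clip(i.astype(float)*1.6,0,255).astype(np.uint8)
cv2.imwrite("pics/m7.png",cv2.cvtColor(cv2.resize(i,None,fx=5,fy=5,interpolation=cv2.INTER_CUBIC),cv2.COLOR_RGB2BGR))
print(proj(S,[[.4896,.1093,.062],[.5253,.105,.062]]))
E
```

```text
time: 15.2
ee_pos: [0.4902, 0.1105, 0.0459]
tool_rot: [-0.706, 0.04, -0.043, 0.706]
contact_force: [9.8, -0.3, 1.5]
width: 0.0238
[0.49023381 0.11044407 0.04591141] 0.023787571224326554 [10.66576162 -2.16762603  1.3715562 ]
[[285.99002159 196.43024052]
 [296.10490454 201.74425785]]
```

View pics/m7.png

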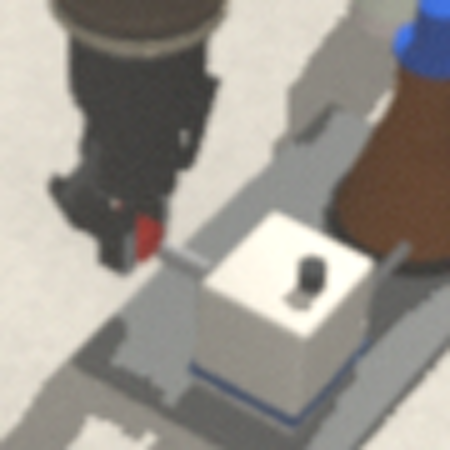

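The knob is out at its stop: force is up to 10 N, TCP x of 0.490 matches the predicted 0.4896, and the long stem is visible. I'll push it home.

```bash
python3 -m inch '[0.035,-0.004,0,0, 0.07,-0.008,0,0, 0.105,-0.012,0,0, 0.13,-0.015,0,0, 0.144,-0.017,0,0]'
python3 -m inch '[0.004,-0.0005,0,0, 0.008,-0.001,0,0, 0.012,-0.0014,0,0, 0.014,-0.0016,0,0, 0.014,-0.0016,0,0]'
```

```text
time: 15.88
ee_pos: [0.5238, 0.1064, 0.0458]
tool_rot: [-0.706, 0.042, -0.042, 0.706]
contact_force: [-3.2, 7.1, 14.5]
width: 0.0243
time: 16.5
ee_pos: [0.5261, 0.1061, 0.0458]
tool_rot: [-0.706, 0.043, -0.041, 0.706]
contact_force: [-8.4, 7.6, 19.0]
width: 0.0244
```

```bash
python3 -m inch '[0.003,0,0,0, 0.006,0,0,0, 0.006,0,0,0, 0.006,0,0,0, 0.006,0,0,0]'
python3 -m inch '[0,0,0,0,0,0,0,0,0,0,0,0,0,0,0,0,0,0,0,0]' 0.7
python3 -m inch '[0,0,0.1,0, 0,0,0.3,0, 0,0,0.5,0, 0,0,0.7,0, 0,0,0.8,0]'
python3 -m inch '[-0.05,-0.1,0,0, -0.1,-0.3,0,0, -0.1,-0.5,0,0, -0.1,-0.7,0,0, -0.1,-0.8,0,0]'
python3 - <<'E'
from station import *
from h import *
S=snapshot("scene");T=snapshot("top")
o=observe();print(o["ee_pos"],o["width"],o["contact_force"])
i=S["pixels"][130:240,260:390]
i=np.clip(i.astype(float)*1.6,0,255).astype(np.uint8)
cv2.imwrite("pics/m8.png",cv2.cvtColor(cv2.resize(i,None,fx=5,fy=5,interpolation=cv2.INTER_CUBIC),cv2.COLOR_RGB2BGR))
print(proj(S,[[.5253,.105,.062]]), blob(S,(0,150,60),(5,255,255),(296,202),12), blob(T,(0,150,60),(5,255,255),(243,210),12))
E
```

```text
time: 17.12
ee_pos: [0.5261, 0.1061, 0.0457]
tool_rot: [0.706, -0.044, 0.04, -0.706]
contact_force: [-15.0, 9.1, 25.6]
width: 0.0237
time: 17.75
ee_pos: [0.5288, 0.1057, 0.0452]
tool_rot: [0.706, -0.042, 0.042, -0.706]
contact_force: [0.3, -0.1, 0.5]
width: 0.0601
time: 18.38
ee_pos: [0.5296, 0.1059, 0.2481]
tool_rot: [-0.706, 0.041, -0.043, 0.706]
contact_force: [-0.3, 0.5, -0.5]
width: 0.0599
time: 19.0
ee_pos: [0.5036, -0.0965, 0.2454]
tool_rot: [0.706, -0.042, 0.043, -0.706]
contact_force: [0.6, 0.6, -1.1]
width: 0.0597
[ 0.50371238 -0.09650302  0.24527138] 0.06022677120283363 [ 1.24228976 -1.15272067 -0.41108319]
[[296.10490454 201.74425785]] (np.float64(296.35087719298247), np.float64(200.73684210526315), 57, np.int64(292), np.int64(301), np.int64(197), np.int64(205)) (np.float64(243.33962264150944), np.float64(208.0754716981132), 53, np.int64(240), np.int64(247), np.int64(204), np.int64(212))
```

View pics/m8.png

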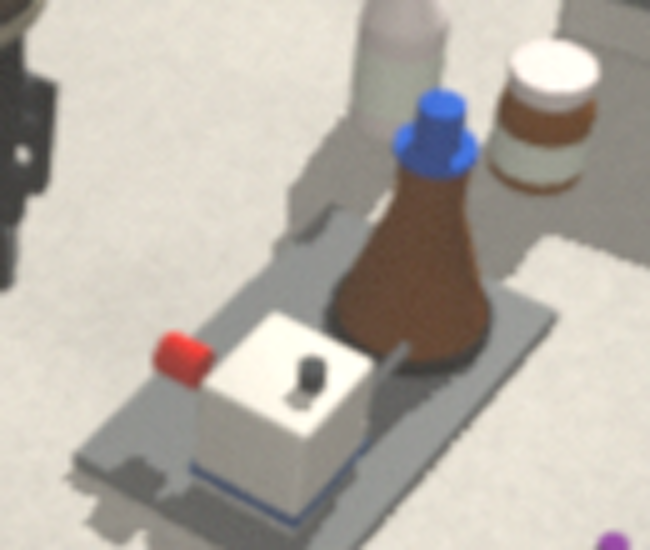

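The knob is home at (296.4,200.7) px, against a predicted (296.1,201.7), and TCP travel stop to stop was 36 mm. The stopper is still seated and upright, and the arm is clear.

```bash
python3 -c "
from station import *
print(close_job())"
```

```text
the job is handed in; nothing more can be done
None
```

I closed the flask with the blue stopper and primed the pump, then handed the job in at about 19 s of the 53 s allowed. No verdict was reported.

- **Stopper:** I lowered it into the neck while still gripped and pressed until the flange met the rim (11 N), then let go. In the image taken after release, its top was within about 0.2 px of the seated position. It still looked upright and seated in the last picture.
- **Knob:** I pulled it out until the force rose to 10 N, with the gripper at the computed full-out position. I then pushed it home until it stopped moving and the force reached 15 N. The gripper travelled about 36 mm from stop to stop. In the last image the knob was about 1 px from the computed home position.
- **Other things:** I had no contact with the orange stopper or the other bench items that I could see or feel. I did not re-measure them at the end. The arm was clear, with no significant force on it.

No check failed or disagreed. While I held the knob, there were side and upward forces of up to about 26 N on the gripper. They came from a slightly off-centre grip and were gone after release.

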